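# Draw a dose of lighting gel for the charcoal stove

## Task

Take the small tin pan out from under the low plank shelf and set it flat on the ledge with the canister's spout over the middle of its bowl, and let go of it. Only then press the sprung cap on top of the canister all the way down for a moment and let it come up again. Leave the other things where they are.

Things in the scene. Friction and masses are not known exactly. Their poses are not given: they have to be found in the camera images.
- pan: small open aluminium pan, 0.22 kg. Bowl: straight-sided box 64 mm wide (x), 80 mm long (y), 42 mm high, walls 4 mm. A straight dark bar handle runs out of its -y wall, from y = -40 to -140 mm. Origin: under the middle of the bowl, at the underside. At the start the handle is tucked in under the shelf and only the bowl sticks out, to be taken across its 64 mm
- pan_grip (a point): on the pan's handle (18 mm wide, 12 mm thick, along the pan's y), 82 mm from the middle of the bowl, on the bar's centre line 34 mm above the pan's underside: where to hold the pan when its bowl goes under the spout, as the spout and canister leave no room for a gripper over the bowl there
- shelf: low fixed shelf: a plank 280 mm (x) by 160 mm (y), underside 55 mm and top 73 mm above the ledge, on two bricks (each 45 mm wide, their inner faces at x = +-89 mm). Origin: on the ledge under the middle of the plank. The pan looks out of its +y side (plank edge at y = +80 mm).
- canister: fixed upright tin-plate canister, 90 mm in diameter (foot plate 104 mm, 8 mm high), body 160 mm high with a short neck to 186 mm; a sprung black cap on a stem stands on top. A 14 mm spout tube leaves it level at 112 mm height along its -y and bends down at its end. Origin: on the ledge, on its axis.
- spout (a point): the lower end of the canister's spout, 80 mm above the ledge, 105 mm from the canister's axis along the canister's -y
- cap_top (a point): middle of the top face of the sprung cap (round, 48 mm in diameter, 16 mm thick), 219 mm above the ledge when up, on the canister's axis; it is pressed straight down
- cap (a joint): how far the cap is pressed down: 0 up, 0.015 m fully down against its stop. It starts to move at about 2.5 N and takes about 8.5 N fully down; it springs back by itself
- lid: bystander: clay pot lid, 100 mm across, 36 mm high, lying on the shelf's plank; origin under its middle
- mug: bystander: white mug, 72 mm across, 80 mm high, standing on the far (+x) side of the canister; origin under its middle
- scoop: bystander: yellow plastic scoop, round cup 72 mm across and 45 mm high, handle 110 mm along its -y, at the back of the ledge; origin under the middle of its cup
- poker: bystander: short steel poker with a wooden grip, 220 mm long along its y, lying on the robot's side of the canister; origin under its middle
- kettle: bystander: blackened kettle, 170 mm across, 200 mm high with its handle, at the left; origin under its middle
- dish: bystander: blue enamel dish, 140 mm across, 60 mm high, at the left; origin under its middle

How it is judged:
By the outcome, as a careful person would: the job done as asked, in the order asked, and still so for the second after the job is handed in, with the robot touching nothing.
It also fails if it takes over 53 s, if anything falls off the work surface, if the arm or the gripper's body presses on something with over 40 N, if the wrist force passes 120 N, or if a joint passes its speed limit or range.

## Robot

A 7-joint arm with a two-finger parallel gripper is mounted at the origin on the work surface. World frame = base frame: x ahead of the robot, y to its left, z up, the work surface at z = 0. Lengths are in m, angles in rad, forces in N, time in s.
With the tool pointing down it reaches from about 0.425 to 0.925 m from the base axis. Payload 6.8 kg.
Tool frame: the origin (TCP) lies between the finger pads; the fingertips stand r.tips_ahead ahead of it and the grasp point (between the pads) lies 5 mm behind it (r.tips_ahead is the distance from the TCP to the fingertips, in m); z points along the fingers, y is the line along which they close (so a half turn about z gives the same grasp; the last joint's range is limited). The gripper opens to 85 mm and grips with 20 to 120 N. Pads are 22 mm wide; open, the fingers measure 114 mm over their backs; the gripper's body (76 mm by 85 mm) begins 54 mm behind the grasp point. The pads swing forward as they close: fully open they stand 13 mm farther back than shut.
Start: joints at [0.999, 0.477, 0.022, 1.555, -0.011, 1.109, -0.083], TCP at [0.302, -0.604, 0.245] pointing down, gripper open.
Joint ranges: [-2.96, 2.96], [-0.34, 2.1], [-1.41, 1.46], [0.24, 2.44], [-1.37, 4.51], [0.17, 1.92], [-2.96, 2.96]. Speed limits (rad/s): [2.39, 2.39, 3.14, 3.14, 3.14, 3.14, 3.14].

## Interface

Orientations are given as a rotation vector (axis times angle).
In Python, from bench import r gives the robot as it stands.
- The arm moves only by the tool move_arm, never from a script. Its argument "rows" is one flat list of numbers, 4 for each row, row after row: the shift along the tool's x, y, z in cm, then the turn about the tool's z in degrees. In form: [tx, ty, tz, twist, tx, ty, tz, twist, ...]. A call has 1 to 10 rows; each row is the pose to reach, as a shift and turn from the pose commanded when the call began, along the tool's axes at that moment; what a row does not reach only later rows make up. A row lasts 1/8 s, in which the tool goes at most 62.5 mm and 10.7 degrees, less where a joint would pass 70% of its speed; a pose out of reach is approached as far as the arm can. A call with a gripper value outside its range is refused whole. "fingers" is the opening, from 0 (shut) to 1 (fully open), set as the call begins (left out, the last holds). The fingers move at their own pace and stop on an object; "newtons" is the grip in N (left out, the last holds). Time passes only in rows, so rows that repeat a pose let the fingers close. It gives the time, the measured TCP pose, the force, the opening and the grip force at its end, in the units of the state.
- r.get_obs(): the state, without advancing time (a new reading comes with each control period).
- r.grab_frame(name): name is "scene" or "top"; returns the picture (480x640x3 uint8, blue, green, red); there is no depth.
- r.camera_params(name): a dict with "fx", "fy", "cx", "cy" (pixels), "k1" (the pictures are not rectified: a ray, as slopes to the right and down, at radius r is drawn at 1 + k1 r^2 times it, then the intrinsics apply), "world_from_camera" (4x4, takes a point from camera to world coordinates). Camera axes: x right, y down, z forward; pixel columns grow to the right and rows downward; lengths in m; the calibration is good to about 2 mm. A picture is of the moment at which its call begins. camera_params takes no time and is no camera call.
- r.hand_in(): hands the job in; it is judged then, once.
The state is a dict: "clock": time; "joints": joint angles; "qvel": joint speeds; "tau": joint torques, N m; "tcp_pos": TCP position; "orientation": TCP orientation; "contact_force": force on the tool from outside, world axes, zero at the start; "moment": the same for the moment, N m; "grip_width": finger opening in m; "gripper_force": force on a finger pad.
Only numpy, scipy, OpenCV 4.12 (cv2) and the standard library are available. Lean on these libraries where they do the work, as an engineer would, in place of code of your own. Each camera call takes 0.05 s, during which the arm holds its last target. There are 200 camera calls.

## Working session

There is one attempt and no reset: what is moved stays moved. The work goes in short steps, Python scripts to look and compute and a tool call to move; the robot and the scene stay as the last step left them, time stands still between calls to the robot, and variables do not carry over. Pictures are saved under pics/ and viewed, at most 10 in all, crops included, and the job is handed in when it is done.

Besides the shell and the picture viewer there is one more tool, called after "Call:" as name(argument=value, ...) on one line, values as JSON. move_arm: Moves the arm, as the interface text tells. Its arguments: {"type":"object","properties":{"rows":{"type":"array"},"fingers":{"type":"number"},"newtons":{"type":"number"}},"required":["rows"]}

```bash
ls; mkdir -p pics
python3 - <<'E'
from bench import r
import cv2
for n in("scene","top"):
    cv2.imwrite(f"pics/{n}0.png",r.grab_frame(n)); print(n,r.camera_params(n))
print(r.get_obs(), r.tips_ahead)
E
```

```text
pics
scene {'fx': 479.2866238345884, 'fy': 479.2866238345884, 'cx': 321.98093354987157, 'cy': 236.1078260204166, 'k1': -0.09217980615998371, 'world_from_camera': array([[ 0.68304424,  0.53467877, -0.49756324,  1.14561689],
       [ 0.73032503, -0.50811918,  0.45655256, -0.43450521],
       [-0.00871247, -0.67522849, -0.73755717,  0.96044224],
       [ 0.        ,  0.        ,  0.        ,  1.        ]])}
top {'fx': 440.5316165729268, 'fy': 440.5316165729268, 'cx': 319.655888609771, 'cy': 238.39382885462783, 'k1': 0.022142818597862282, 'world_from_camera': array([[-0.02416914, -0.99850128,  0.04910236,  0.52037325],
       [-0.99970325,  0.02399039, -0.00422657,  0.09265828],
       [ 0.00304225, -0.04918994, -0.99878481,  1.30184694],
       [ 0.        ,  0.        ,  0.        ,  1.        ]])}
{'clock': 0.1, 'joints': array([ 0.99884699,  0.47770803,  0.02235454,  1.55628515, -0.01149342,
        1.10929594, -0.0831295 ]), 'qvel': array([ 0.00062868, -0.00187485, -0.00044556, -0.00175812,  0.00089696,
        0.00021457,  0.00025166]), 'tau': array([ 4.50148407e-03, -5.97759426e+01,  1.61337107e+00, -2.81957996e+01,
        1.28390815e-02,  4.94078704e-03, -2.92664811e-05]), 'tcp_pos': array([ 0.30176498, -0.60325952,  0.24445793]), 'orientation': array([-3.05603201e+00, -7.21730263e-01,  7.53551650e-04]), 'contact_force': array([ 0.62811405,  0.77914939, -0.54407218]), 'moment': array([ 0.04156369, -0.06435841, -0.0429858 ]), 'gripper_force': 0.0, 'grip_width': 0.08574285434734365} 0.014
```

View pics/scene0.png

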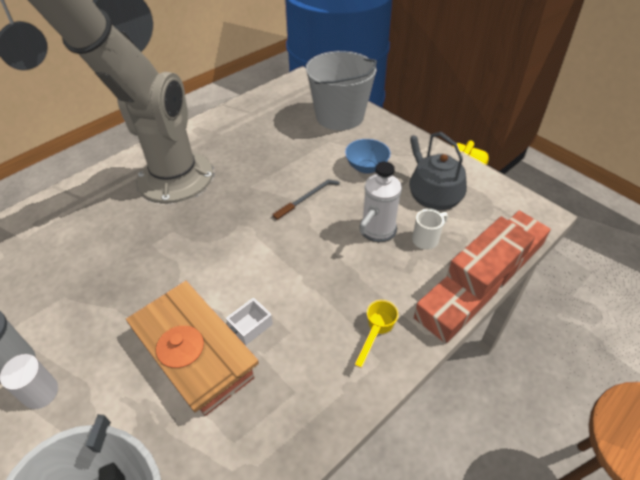

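View pics/top0.png

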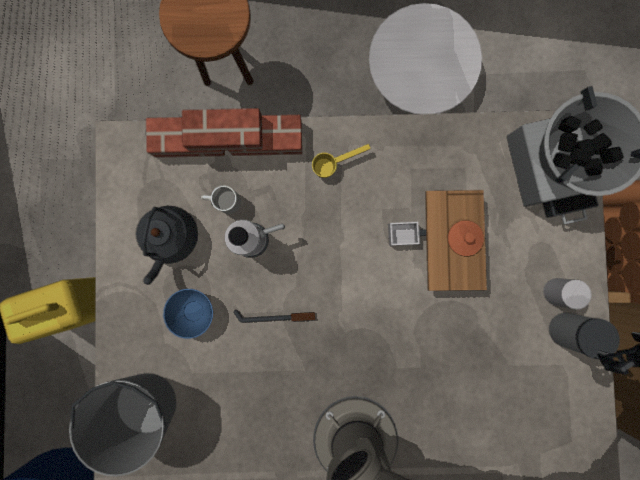

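The scene view shows the pan bowl at (250,320) by the shelf, and the canister at (380,205) with its cap at (384,170). In the top view the bowl is at (405,234), the cap near (238,238) and the spout end near (281,228). Next I'll enlarge both views for measuring.

```bash
cat > h.py <<'E'
import numpy as np, cv2
from bench import r
P={n:r.camera_params(n) for n in("scene","top")}
def ray(n,u,v):
    p=P[n]; K=np.array([[p['fx'],0,p['cx']],[0,p['fy'],p['cy']],[0,0,1.]])
    # drawn = s*(1+k1 r^2): OpenCV model with only k1
    a=cv2.undistortPoints(np.array([[[u,v]]],float),K,np.array([p['k1'],0,0,0.]))[0,0]
    T=p['world_from_camera']; d=T[:3,:3]@[a[0],a[1],1]; return T[:3,3],d/np.linalg.norm(d)
def plane(n,u,v,z):
    o,d=ray(n,u,v); return o+d*(z-o[2])/d[2]
def proj(n,X):
    p=P[n]; c=np.linalg.inv(p['world_from_camera'])@[*X,1]; s=c[:2]/c[2]; s=s*(1+p['k1']*(s@s))
    return np.array([p['fx']*s[0]+p['cx'],p['fy']*s[1]+p['cy']])
def tri(s,t):
    (o1,d1),(o2,d2)=ray('scene',*s),ray('top',*t)
    k=np.linalg.lstsq(np.c_[d1,-d2],o2-o1,rcond=None)[0]
    a,b=o1+k[0]*d1,o2+k[1]*d2; return (a+b)/2,np.linalg.norm(a-b)
def crop(img,x,y,w,h,S):
    c=cv2.resize(img[y:y+h,x:x+w],None,fx=S,fy=S,interpolation=cv2.INTER_CUBIC)
    for i in range(0,w,10): cv2.putText(c,str(x+i),(i*S,8),0,.3,(0,255,255),1); cv2.line(c,(i*S,10),(i*S,14),(0,255,255),1)
    for j in range(10,h,10): cv2.putText(c,str(y+j),(0,j*S+3),0,.3,(0,255,255),1); cv2.line(c,(20,j*S),(24,j*S),(0,255,255),1)
    return c
E
python3 - <<'E'
from h import *
s=cv2.imread('pics/scene0.png');t=cv2.imread('pics/top0.png')
a=crop(s,215,290,65,50,6);b=crop(s,350,155,65,95,6)[:570]
c=crop(t,380,210,65,50,6);d=crop(t,220,210,65,45,6)
L=np.vstack([a,c]);M=np.vstack([b]);
H=600
cv2.imwrite('pics/m1.png',np.hstack([np.pad(x,((0,H-x.shape[0]),(0,0),(0,0))) for x in(L,M)]))
cv2.imwrite('pics/m2.png',cv2.resize(crop(t,215,205,100,65,8),None,fx=1,fy=1))
E
```

```text
(no output)
```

View pics/m1.png

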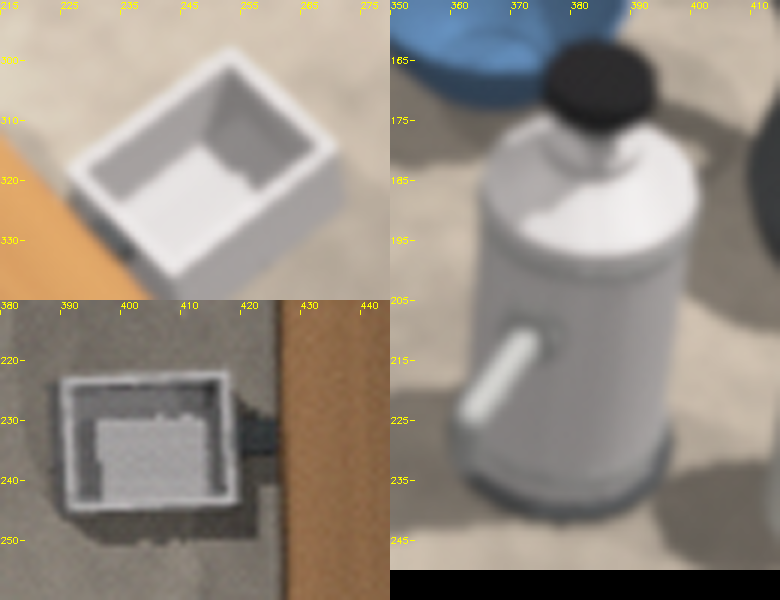

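View pics/m2.png

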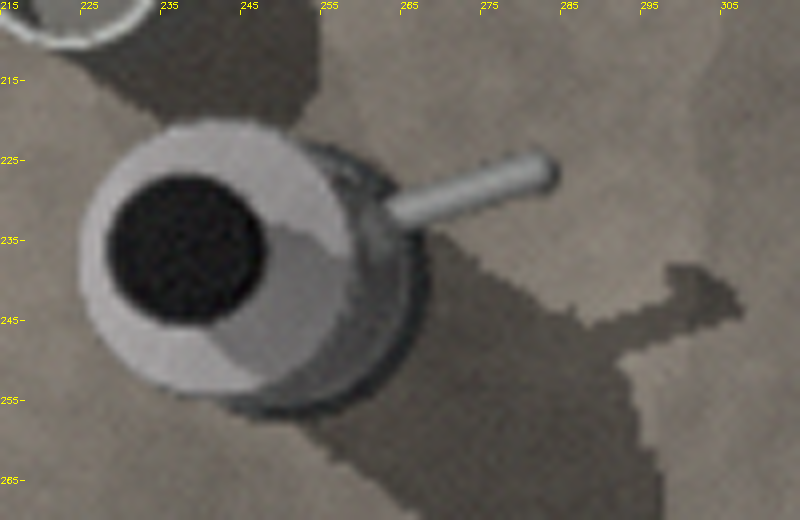

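The crops show the pan's rim corners in both views: top (390,223), (418,222), (420,244), (392,245); scene (254,298), (272,314), (226,319), (244,336). The cap disc centre is at (238,236) in top and (385,167) in scene. The spout runs from (265,231) to (283,226) in top, and its end is at about (363,224) in scene.

Run:
```python
from h import *
np.set_printoptions(precision=4,suppress=True)
o=.42
T=[(391.7,245),(390.3,223),(418,222),(419.7,244.2)]
S=[(253.7,297.8),(271.7,314.5),(244.2,336.3),(226.3,319.2)]
C=[]
for s,t in zip(S,T):
    X,e=tri(np.array(s)-o,np.array(t)-o);C.append(X);print('rim',X,e,'topplane',plane('top',t[0]-o,t[1]-o,.042),'sc',plane('scene',s[0]-o,s[1]-o,.042))
C=np.array(C);print('cen',C.mean(0),'sides',[np.linalg.norm(C[i]-C[i-1]) for i in range(4)])
for cam,Q in(('top',T),('scene',S)):
    A=np.array([plane(cam,u-o,v-o,.042) for u,v in Q]);y=A[0]+A[1]-A[2]-A[3]
    print(cam,A.mean(0),'yaw',np.degrees(np.arctan2(-y[0],y[1])),[np.linalg.norm(A[i]-A[i-1]) for i in range(4)])
cap=tri((385-o,167.5-o),(238.4-o,236.25-o));print('cap',cap,plane('top',238,235.8,.219),plane('scene',384.6,167.1,.219))
sp=tri((363.3-o,224.2-o),(282.8-o,226.6-o));print('spout tri',sp,proj('top',sp[0]))
a=plane('top',265-o,231.2-o,.112);b=plane('top',282.8-o,226.6-o,.112);d=b-a;print('tube',a,b,'yaw',np.degrees(np.arctan2(d[0],-d[1])))
print('scene tip at .08',plane('scene',362.9,223.8,.08))
print('foot circle top', plane('top',(225+268)/2,(235),.0))
s=cv2.imread('pics/scene0.png');t=cv2.imread('pics/top0.png')
for n,i,b in(('top',t,(215,205,60,60)),('scene',s,(370,155,30,30))):
    m=(i.max(2)<45).astype(np.uint8);q=np.zeros_like(m);x,y,w,h=b;q[y:y+h,x:x+w]=m[y:y+h,x:x+w]
    c=max(cv2.findContours(q,0,1)[0],key=cv2.contourArea);print(n,cv2.fitEllipse(c),cv2.boundingRect(c))
```

```text
rim [ 0.5596 -0.1164  0.0459] 0.000215077352690836 topplane [ 0.5597 -0.1171  0.042 ] sc [ 0.5572 -0.1149  0.042 ]
rim [ 0.623  -0.1145  0.0441] 0.0008206285334265124 topplane [ 0.6229 -0.1151  0.042 ] sc [ 0.622  -0.1134  0.042 ]
rim [ 0.6242 -0.1941  0.0418] 0.0012606982774900773 topplane [ 0.6238 -0.1945  0.042 ] sc [ 0.6248 -0.1937  0.042 ]
rim [ 0.5604 -0.1969  0.0411] 0.0012370235514386919 topplane [ 0.56   -0.1972  0.042 ] sc [ 0.5614 -0.1966  0.042 ]
cen [ 0.5918 -0.1554  0.0432] sides [np.float64(0.08063831340898056), np.float64(0.06338851732241761), np.float64(0.07967343632317975), np.float64(0.06384326760440619)]
top [ 0.5916 -0.156   0.042 ] yaw 0.4761345637792796 [np.float64(0.08006911903701328), np.float64(0.06322795681903592), np.float64(0.07943350205692067), np.float64(0.06383115384698297)]
scene [ 0.5914 -0.1547  0.042 ] yaw 2.457356298606128 [np.float64(0.08179972632707211), np.float64(0.06484616425484058), np.float64(0.08029626451448137), np.float64(0.06339681125813833)]
cap (array([0.5847, 0.2886, 0.2195]), np.float64(6.221391973250651e-05)) [0.5848 0.2886 0.219 ] [0.5844 0.2891 0.219 ]
spout tri (array([0.6146, 0.1879, 0.1161]), np.float64(0.0015616196090979773)) [282.1627 225.9871]
tube [0.6031 0.236  0.112 ] [0.6144 0.1877 0.112 ] yaw 13.18349502261348
scene tip at .08 [0.5925 0.2152 0.08  ]
foot circle top [0.5996 0.3031 0.    ]
top ((238.04446411132812, 235.70303344726562), (17.041358947753906, 18.14226531982422), 94.80177307128906) (229, 227, 19, 18)
scene ((383.70916748046875, 170.9570770263672), (9.055512428283691, 13.673593521118164), 96.38225555419922) (376, 166, 17, 11)
```

Triangulation agrees with the given sizes: rim about 64x80 mm at z≈0.043, cap top at z=0.2195 at (0.585, 0.289), and spout bend 105 mm from the axis. First I'll move above the bowl.

Call:
move_arm(rows=[4.6,-2.8,0,-6.4,9.2,-5.5,0,-12.9,13.9,-8.3,0,-19.3,18.5,-11.0,0,-25.8,23.1,-13.8,0,-32.2,27.7,-16.6,0,-38.6,32.3,-19.3,0,-45.1,37.0,-22.1,0,-51.5,41.6,-24.8,0,-58,46.2,-27.6,0,-64.4], fingers=1)

```text
clock: 1.35
tcp_pos: [0.5922, -0.1488, 0.245]
orientation: [-2.199, -2.244, 0.001]
contact_force: [-0.0, -0.4, -1.0]
grip_width: 0.0854
gripper_force: 0.0
```

```bash
cat >> h.py <<'E'
from scipy.spatial.transform import Rotation as Ro
def go(*tgts):
    "print shift (cm) in tool axes and twist (deg) to (x,y,z,phi of tool x in world deg)"
    o=r.get_obs();R=Ro.from_rotvec(o['orientation']).as_matrix();phi=np.degrees(np.arctan2(R[1,0],R[0,0]))
    print('t',round(o['clock'],2),'tcp',o['tcp_pos'].round(4),'phi',phi.round(1),'tilt',np.degrees(np.arccos(-R[2,2])).round(2),'F',o['contact_force'].round(1),'w',round(o['grip_width'],4),'q',o['joints'].round(2))
    for x,y,z,p in tgts: print((R.T@(np.array([x,y,z])-o['tcp_pos'])*100).round(2),'twist',round(phi-p,1))
E
python3 - <<'E'
from h import *
go((.592,-.150,.12,91),(.592,-.150,.025,91))
# plank edge height check
print(plane('top',426,235,.073))
E
```

```text
t 1.35 tcp [ 0.5922 -0.1488  0.245 ] phi 91.2 tilt 0.03 F [-0.  -0.4 -1. ] w 0.0854 q [ 0.43  0.4  -0.38  1.7   0.17  1.08  0.02]
[-0.11 -0.02 12.5 ] twist 0.2
[-1.1e-01 -1.0e-02  2.2e+01] twist 0.2
[ 0.58313882 -0.20963927  0.073     ]
```

Call:
move_arm(rows=[0,0,4,0,0,0,9,0,0,0,14,0,0,0,18,0,0,0,20,0,0,0,21,0,0,0,22,0,0,0,22,0])

```text
clock: 2.35
tcp_pos: [0.592, -0.1503, 0.0256]
orientation: [2.202, 2.24, 0.0]
contact_force: [1.4, -0.6, -0.4]
grip_width: 0.0854
gripper_force: 0.0
```

Call:
move_arm(rows=[0,0,0,0,0,0,0,0,0,0,0,0,0,0,0,0,0,0,0,0,0,0,0,0,0,0,0,0], fingers=0, newtons=40)

```text
clock: 3.22
tcp_pos: [0.5923, -0.1503, 0.0264]
orientation: [2.202, 2.239, 0.001]
contact_force: [-1.7, -1.4, 6.2]
grip_width: 0.0635
gripper_force: 45.6
```

Call:
move_arm(rows=[0,0,-0.3,0,0,0,-0.7,0,2,0,-0.7,0,5,0,-0.7,0,9,0,-0.7,0,13,0,-0.7,0,17,0,-0.7,-5,19.5,0,-0.7,-10,21,0,-0.7,-15,21,0,-0.7,-15])

```text
clock: 4.47
tcp_pos: [0.5878, 0.0616, 0.0322]
orientation: [-1.888, -2.51, -0.001]
contact_force: [0.2, 0.5, -1.8]
grip_width: 0.0634
gripper_force: 44.6
```

Call:
move_arm(rows=[0,0,0.3,0,0,0,0.5,0,0,0,0.6,0,0,0,0.6,0])

```text
clock: 4.97
tcp_pos: [0.5883, 0.0589, 0.0264]
orientation: [1.893, 2.507, -0.001]
contact_force: [-0.8, -0.7, -0.0]
grip_width: 0.063
gripper_force: 44.7
```

Run:
```python
from h import *
s=r.grab_frame('scene');go()
u=proj('scene',(.6,.03,.03)).astype(int);print(u)
cv2.imwrite('pics/s1.png',cv2.resize(s[u[1]-75:u[1]+75,u[0]-100:u[0]+100],None,fx=3,fy=3))
```

```text
t 5.03 tcp [0.5883 0.059  0.0264] phi 105.9 tilt 0.03 F [-0.4 -0.5  0.5] w 0.063 q [ 0.07  0.65 -0.37  1.89  0.36  0.67 -0.24]
[311 277]
```

View pics/s1.png

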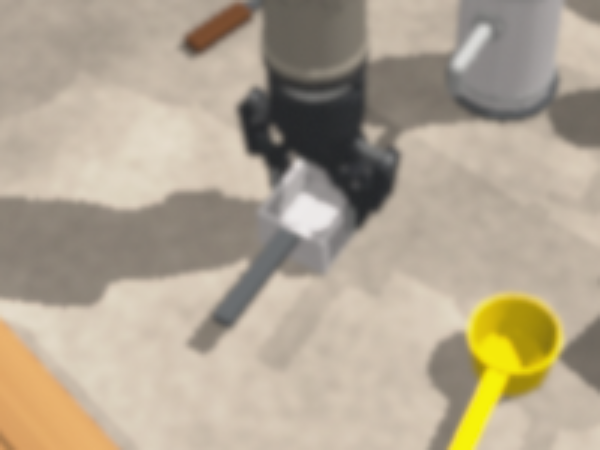

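The pan is clear of the shelf, with its whole handle visible at crop (260,275) and pointing away from the canister. I'll release, rise and shift over the handle.

Call:
move_arm(rows=[0,0,0,0,0,0,0,0,0,0,0,0,0,0,-2,0,0,0,-6,0,0,0,-10,0,-3,0,-12,0,-7,0,-12,0,-8.7,0,-12,0,-8.7,0,-12,0], fingers=1)

```text
clock: 6.28
tcp_pos: [0.6121, -0.0249, 0.1467]
orientation: [1.894, 2.506, 0.0]
contact_force: [-0.1, 0.5, 0.5]
grip_width: 0.0855
gripper_force: 0.0
```

Run:
```python
from h import *
go((.6123,-.0252,.029,105.9))
m=[]
for n in('scene','top'):
    f=r.grab_frame(n); u=proj(n,(.59,.03,.03)).astype(int);print(n,u)
    m.append(crop(f,u[0]-33,u[1]-50,66,100,6))
cv2.imwrite('pics/s2.png',np.hstack(m))
```

```text
t 6.28 tcp [ 0.6121 -0.0249  0.1467] phi 105.8 tilt 0.01 F [-0.1  0.5  0.5] w 0.0855 q [ 0.25  0.52 -0.42  1.78  0.26  0.9  -0.  ]
[-4.000e-02  1.000e-02  1.177e+01] twist -0.1
scene [308 274]
top [339 235]
```

View pics/s2.png

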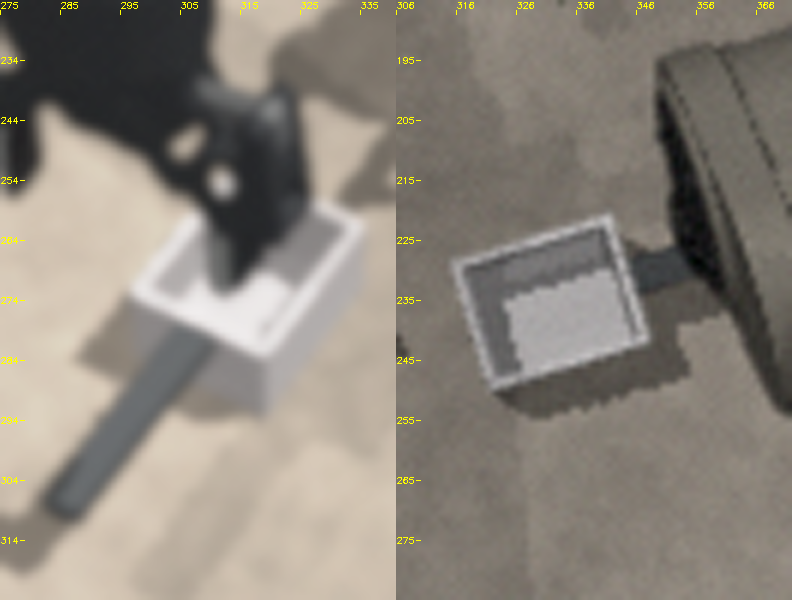

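The bowl stands flat and clear. Its top-view rim corners are at (315,229), (342,220.5), (348,242) and (322,250), and in the scene view the handle ends at about (286,309).

Run:
```python
from h import *
o=.42
A=np.array([plane('top',u-o,v-o,.042) for u,v in[(315.3,229),(341.8,220.5),(348.2,242),(322.2,250)]])
c=A.mean(0);y=A[0]+A[3]-A[1]-A[2];y/=np.linalg.norm(y)
print('centre',c,'yang',np.degrees(np.arctan2(y[1],y[0])),[np.linalg.norm(A[i]-A[i-1]).round(4) for i in range(4)],'grip',c-.082*y)
# height by scene view: rim corners
for s,t in(((297.8+0,273),(341.8,220.5)),((318.3,283.3),(341.8,220.5)),((335.5,262),(315.3,229))): print(tri(np.array(s)-o,np.array(t)-o))
print('end top z.04',plane('scene',285.8-o,308.7-o,.037), c-.14*y)
```

```text
centre [0.59139911 0.05329042 0.042     ] yang 106.09042263739683 [np.float64(0.0634), np.float64(0.0799), np.float64(0.0644), np.float64(0.0779)] grip [ 0.61412574 -0.02549727  0.042     ]
(array([0.61476599, 0.00671359, 0.08629475]), np.float64(0.04871869854323468))
(array([0.63233402, 0.02296129, 0.04502782]), np.float64(0.0024787575476151896))
(array([0.61057621, 0.10001079, 0.04101399]), np.float64(0.0008711537598526851))
end top z.04 [ 0.62916389 -0.07791816  0.037     ] [ 0.63020068 -0.08122514  0.042     ]
```

Vision and dead reckoning agree within 2 mm, so I'll descend and grip the handle.

Call:
move_arm(rows=[0,0.1,4,0,0,0.1,8,0,0,0.1,10.5,0,0,0.1,11.7,0,0,0.1,11.7,0])

```text
clock: 7.0
tcp_pos: [0.6126, -0.0223, 0.029]
orientation: [-1.888, -2.509, 0.0]
contact_force: [-0.3, 0.3, -0.2]
grip_width: 0.0854
gripper_force: 0.0
```

Call:
move_arm(rows=[0,0,0,0,0,0,0,0,0,0,0,0,0,0,0,0,0,0,0,0,0,0,0,0,0,0,0,0,0,0,0,0,0,0,0,0], fingers=0, newtons=60)

```text
clock: 8.12
tcp_pos: [0.6132, -0.0239, 0.0296]
orientation: [1.891, 2.508, -0.0]
contact_force: [-2.0, -1.7, 5.0]
grip_width: 0.0171
gripper_force: 60.5
```

Run:
```python
from h import *
# bowl centre in world relative to tcp: pan y = tool x
o=r.get_obs();x=Ro.from_rotvec(o['orientation']).as_matrix()[:,0]
c=np.array([.5906,.0535]); d=c-o['tcp_pos'][:2];print('d',d,'x',x)
S=np.array([.6143,.188])
go((*(S-d),o['tcp_pos'][2],np.degrees(np.arctan2(x[1],x[0]))))
```

```text
d [-0.02263112  0.07736831] x [-2.74853311e-01  9.61486089e-01 -3.97009461e-04]
t 8.12 tcp [ 0.6132 -0.0239  0.0296] phi 106.0 tilt 0.03 F [-2.  -1.7  5. ] w 0.0171 q [ 0.2   0.67 -0.36  1.83  0.35  0.7  -0.08]
[12.28  5.98 -0.  ] twist 0.0
```

Call:
move_arm(rows=[0,0,-0.4,0,0,0,-1,0,1,2,-1,0,3,4.5,-1,0,6,6,-1,0,9,6,-1,0,11,6,-1,0,12.3,6,-1,0,12.3,6,-1,0,12.3,6,-1,0])

```text
clock: 9.38
tcp_pos: [0.6373, 0.1094, 0.0392]
orientation: [1.893, 2.506, -0.001]
contact_force: [-1.1, -0.5, -1.6]
grip_width: 0.0171
gripper_force: 59.5
```

Run:
```python
from h import *
go()
m=[]
for n in('scene','top'):
    f=r.grab_frame(n); u=proj(n,(.615,.175,.05)).astype(int);print(n,u)
    m.append(crop(f,u[0]-33,u[1]-50,66,100,6))
cv2.imwrite('pics/s3.png',np.hstack(m))
```

```text
t 9.38 tcp [0.6373 0.1094 0.0392] phi 105.9 tilt 0.07 F [-1.1 -0.5 -1.6] w 0.0171 q [-0.01  0.7  -0.36  1.74  0.34  0.76 -0.26]
scene [357 244]
top [288 227]
```

View pics/s3.png

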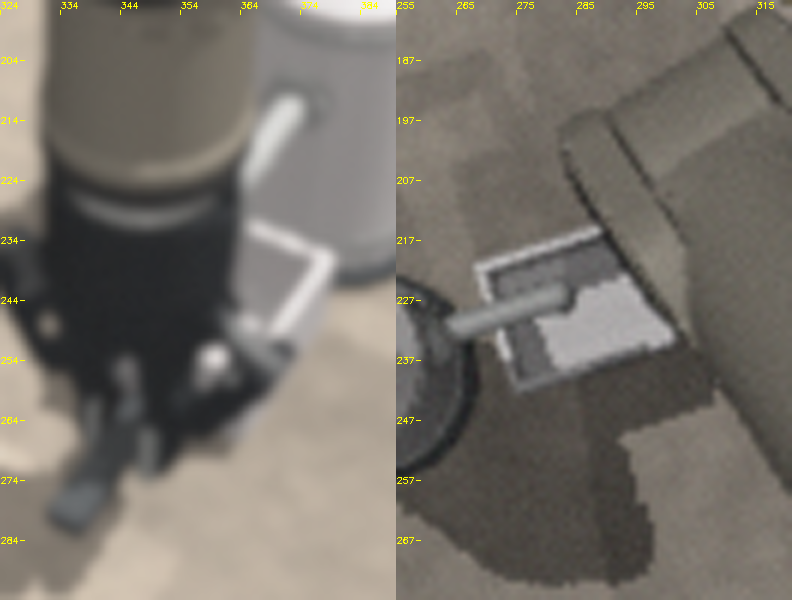

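The top view shows the bowl under the spout. Its +y rim corners are at (268,221) and (275,242), and the spout bend is at (282.5,226), in line with the pan.

Run:
```python
from h import *
o=.42
a=plane('top',268.2-o,221.2-o,.0515);b=plane('top',275.3-o,242-o,.0515)
y=np.array([np.cos(np.radians(105.9)),np.sin(np.radians(105.9))])
e=a-b;print('edge len',np.linalg.norm(e),'edge ang',np.degrees(np.arctan2(e[1],e[0])))
c=((a+b)/2)[:2]-.04*y
# scene corner (+x+y) check
s=plane('scene',324+333/6-o,194+258/6-o,.0515);print(a,s)
X=np.array([np.cos(np.radians(15.9)),np.sin(np.radians(15.9))])
S=np.array([.6143,.188]);print('centre',c,'from scene',s[:2]-.04*y-.032*X,'err y',(S-c)@y,'err x',(S-c)@X)
```

```text
edge len 0.06267169844693951 edge ang 17.686116266646323
[0.63555156 0.23371654 0.0515    ] [0.63468076 0.23333836 0.0515    ]
centre [0.61665516 0.18572699] from scene [0.61486341 0.18610202] err y 0.0028312697381252467 err x -0.0016423453266406042
```

Within 3 mm. I'll nudge 2 mm, lower and release.

Call:
move_arm(rows=[0.2,-0.1,0,0,0.2,-0.1,0.4,0,0.2,-0.1,0.8,0,0.2,-0.1,0.95,0,0.2,-0.1,1,0,0.2,-0.1,1,0])

```text
clock: 10.22
tcp_pos: [0.6353, 0.1125, 0.0297]
orientation: [1.891, 2.508, -0.001]
contact_force: [-1.4, -1.2, 4.3]
grip_width: 0.0169
gripper_force: 60.5
```

Call:
move_arm(rows=[0,0,0,0,0,0,0,0,0,0,0,0,0,0,0,0,0,0,-1,0,0,0,-4,0,-1,0,-8,0,-4,0,-13,0,-7,0,-18,0,-8,0,-21,0], fingers=1)

```text
clock: 11.48
tcp_pos: [0.6588, 0.0332, 0.2432]
orientation: [1.893, 2.502, 0.003]
contact_force: [-0.3, 0.1, -0.6]
grip_width: 0.0853
gripper_force: 0.0
```

Run:
```python
from h import *
go((.5847,.2887,.30,105.9),(.5847,.2887,.23,105.9))
m=[]
for n in('scene','top'):
    f=r.grab_frame(n); u=proj(n,(.615,.175,.05)).astype(int)
    m.append(crop(f,u[0]-33,u[1]-50,66,100,6)); print(u)
cv2.imwrite('pics/s4.png',np.hstack(m))
```

```text
t 11.47 tcp [0.6588 0.0332 0.2432] phi 105.8 tilt 0.25 F [-0.3  0.1 -0.6] w 0.0853 q [ 0.16  0.49 -0.42  1.58  0.22  1.12 -0.04]
[26.59 -0.16 -5.73] twist -0.1
[26.61 -0.19  1.27] twist -0.1
[357 244]
[288 227]
```

View pics/s4.png

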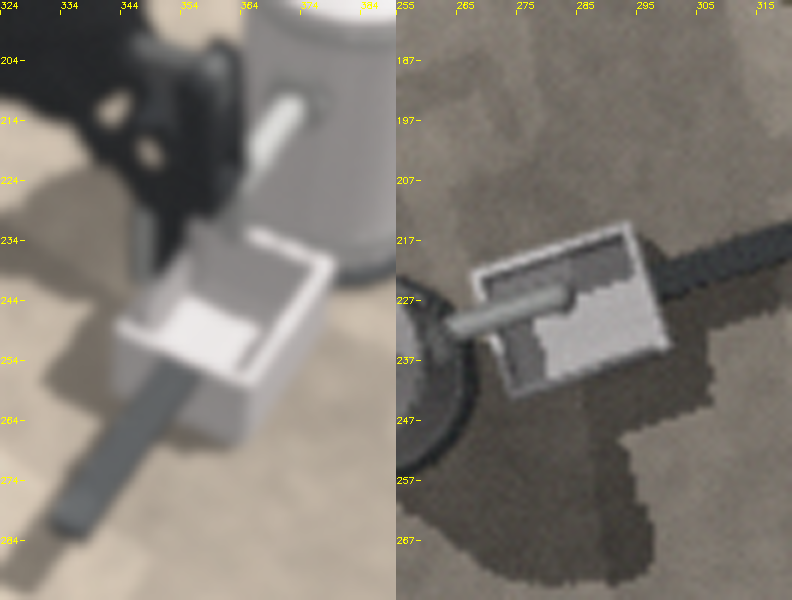

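The pan is released and flat. Top-view rim corners are at (267.7,222.3), (294.5,214), (300.7,234.8) and (274.8,243).

Run:
```python
from h import *
o=.42
A=np.array([plane('top',u-o,v-o,.042) for u,v in[(267.7,222.3),(294.5,214),(300.7,234.8),(274.8,243)]])
c=A.mean(0);y=A[0]+A[3]-A[1]-A[2];y/=np.linalg.norm(y);S=np.array([.6143,.188,.042])
print(c,np.degrees(np.arctan2(y[1],y[0])),'spout off along y',(S-c)@y,'along x',(S-c)@[y[1],-y[0],0])
```

```text
[0.61431155 0.18872188 0.042     ] 106.08311108543779 spout off along y -0.0006904250329623881 along x -0.0002110785854109137
```

Spout offset is under 1 mm. Next I'll shut the fingers and go above the cap.

Call:
move_arm(rows=[0,0,-4,0,3,0,-7,0,7,0,-7,0,12,0,-7,0,17,-0.1,-7,0,22,-0.2,-6,0,25,-0.2,-5,0,26.6,-0.2,-4,0,26.6,-0.2,-3,0,26.6,-0.2,-3,0], fingers=0, newtons=40)

```text
clock: 12.82
tcp_pos: [0.5827, 0.2888, 0.2679]
orientation: [1.894, 2.506, -0.004]
contact_force: [-0.1, -0.2, -0.4]
grip_width: 0.0001
gripper_force: 0.0
```

Run:
```python
from h import *
go((.5847,.2887,.235,105.9),(.5847,.2887,.217,105.9))
```

```text
t 12.82 tcp [0.5827 0.2888 0.2679] phi 105.8 tilt 0.16 F [-0.1 -0.2 -0.4] w 0.0001 q [-0.2   0.47 -0.5   1.56  0.24  1.17 -0.47]
[-0.06  0.2   3.29] twist -0.1
[-0.05  0.2   5.09] twist -0.1
```

Call:
move_arm(rows=[0,0.2,1.5,0,0,0.2,2.7,0,0,0.2,3.3,0,0,0.2,3.7,0,0,0.2,4.1,0,0,0.2,4.4,0,0,0.2,4.7,0,0,0.2,4.7,0,0,0.2,4.7,0])

```text
clock: 13.95
tcp_pos: [0.5842, 0.2915, 0.2229]
orientation: [1.891, 2.508, -0.0]
contact_force: [-3.0, -3.8, 6.6]
grip_width: 0.0001
gripper_force: 3.1
```

Call:
move_arm(rows=[0,0,0.3,0,0,0,0.5,0,0,0,0.7,0,0,0,0.7,0])

```text
clock: 14.45
tcp_pos: [0.5844, 0.2916, 0.218]
orientation: [1.891, 2.507, 0.001]
contact_force: [-7.5, -6.1, 17.6]
grip_width: 0.0001
gripper_force: 8.7
```

Call:
move_arm(rows=[0,0,0.1,0,0,0,0.1,0,0,0,0.1,0,0,0,0.1,0])

```text
clock: 14.95
tcp_pos: [0.5844, 0.2916, 0.218]
orientation: [1.891, 2.507, 0.002]
contact_force: [-8.5, -7.4, 23.1]
grip_width: 0.0001
gripper_force: 11.3
```

The force rose from 17.6 N to 23.1 N with no further travel, so the cap is on its stop. I'll back off straight up.

Call:
move_arm(rows=[0,0,-0.5,0,0,0,-1.5,0,0,0,-3,0,0,0,-6,0,0,0,-10,0,-4,0,-12,0,-9,0,-12,0,-14,0,-12,0,-19,0,-12,0,-19,0,-12,0])

```text
clock: 16.2
tcp_pos: [0.6382, 0.103, 0.3342]
orientation: [1.901, 2.499, -0.002]
contact_force: [-0.4, 1.1, 0.4]
grip_width: 0.0002
gripper_force: 0.0
```

Run:
```python
from h import *
go()
f=r.grab_frame('scene');t=r.grab_frame('top')
cv2.imwrite('pics/s5.png',np.vstack([cv2.resize(f[60:400],(565,300)),cv2.resize(t[60:400],(565,300))]))
x,y,w,h=370,155,30,30
for n,i,b in(('top',t,(215,205,60,60)),('scene',f,(370,155,30,30))):
    m=(i.max(2)<45).astype(np.uint8);q=np.zeros_like(m);x,y,w,h=b;q[y:y+h,x:x+w]=m[y:y+h,x:x+w]
    c=cv2.findContours(q,0,1)[0]
    if c: print(n,cv2.boundingRect(max(c,key=cv2.contourArea)))
```

```text
t 16.2 tcp [0.6382 0.103  0.3342] phi 105.5 tilt 0.14 F [-0.4  1.1  0.4] w 0.0002 q [ 0.07  0.4  -0.45  1.49  0.18  1.29 -0.13]
top (229, 227, 19, 18)
scene (376, 169, 17, 8)
```

View pics/s5.png

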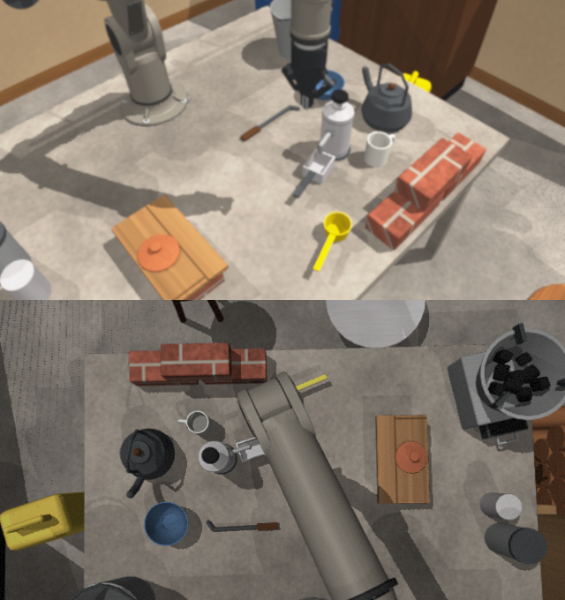

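The pan stands under the spout, the cap is back up (top-view box identical to the start), and the other things are where they were. The arm is clear, so I'll hand in.

```bash
python3 -c "
from bench import r
print(r.hand_in())"
```

```text
the job is handed in; nothing more can be done
None
```

I took the pan out from under the shelf and set it flat with the spout within about 1 mm of its bowl's middle, let go of it, then pressed the cap to its stop and let it spring back up; I handed the job in at about 16 s and no verdict was returned.

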